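Find the full socket case by its weight and hang it up

ROBOT

A 6-joint arm with a two-finger parallel gripper is mounted at the origin on the work surface. World frame = base frame: x ahead of the robot, y to its left, z up, the work surface at z = 0. Lengths are in m, angles in rad, forces in N, time in s.
With the tool pointing down it reaches from about 0.225 to 0.875 m from the base axis. Payload 3.4 kg.
Tool frame: the origin (TCP) lies where the fingers leave the gripper's body, on its centre line; the fingertips stand 73 mm ahead of it and the grasp point (between the pads) lies 54 mm ahead of it (manip.pinch_z is the distance from the TCP to the grasp point, in m); z points along the fingers, y is the line along which they close (so a half turn about z gives the same grasp; the last joint's range is limited). The gripper opens to 85 mm and grips with 20 to 120 N. Pads are 22 mm wide; open, the fingers measure 114 mm over their backs; the gripper's body (76 mm by 85 mm) begins 54 mm behind the grasp point. The pads swing forward as they close: fully open they stand 13 mm farther back than shut.
Start: joints at [-1.368, 0.276, 1.505, -0, 1.361, -0.121], TCP at [0.183, -0.545, 0.304] pointing down, gripper open.
Joint ranges: [-2.89, 2.89], [-0.75, 2.08], [0.22, 2.7], [-1.18, 4.32], [0.11, 2.71], [-2.7, 2.7]. Speed limits (rad/s): [2.57, 2.57, 3.14, 3.14, 3.14, 3.14].

INTERFACE

Orientations are given as a unit quaternion [w, x, y, z].
In Python, from rig import readout, imaging, manip gives the robot as it stands. The module is installed in compiled form; this text tells all that it offers.
- The arm moves only by the tool servo_tool, never from a script. Its argument "moves" is a list of rows, each an object with "dp": the shift along the tool's x, y, z in units of 0.2 m (1.0 is 0.2 m), a list of three; "delta_rot": the turn, a rotation vector about the tool's x, y, z in units of 0.1 rad (1.0 is 0.1 rad), a list of three; "fingers": the opening, from 0 (shut) to 1 (fully open). In form: [{"dp": [dx, dy, dz], "delta_rot": [wx, wy, wz], "fingers": fingers}, ...]. A call has 1 to 5 rows; each row shifts and turns the commanded pose from where the row before left it, along the tool's axes as they then stand; what a row does not reach is not made up. A row lasts 1/10 s, in which the tool goes at most 50 mm and 8.59 degrees, less where a joint would pass 70% of its speed; a pose out of reach is approached as far as the arm can. A call with a number of a shift or a turn outside -1 to 1 is refused whole. A call with a gripper value outside its range is refused whole. The fingers move at their own pace and stop on an object; "force" is the grip in N (left out, the last holds). Time passes only in rows, so rows that do not move let the fingers close. It gives the time, the measured TCP pose, the force, the opening and the grip force at its end, in the units of the state.
- readout.get_state(): the state, without advancing time (a new reading comes with each control period).
- imaging.get_image(name): name is "side" or "top"; returns (picture, depth): 384x512x3 uint8, red, green, blue; 384x512 float32, m along the optical axis (not along the pixel's ray), 0 where there is no reading.
- imaging.calibration(name): a dict with "intrinsics" (3x3 intrinsics, pixels), "R" (3x3) and "t" (3): a world point X has camera coordinates R X + t. Camera axes: x right, y down, z forward; pixel columns grow to the right and rows downward; lengths in m; the calibration is good to about 2 mm. A picture is of the moment at which its call begins. calibration takes no time and is no camera call.
- manip.sign_off(): hands the job in; it is judged then, once.
The state is a dict: "clock": time; "qpos": joint angles; "qd": joint speeds; "effort": joint torques, N m; "position": TCP position; "ee_rot": TCP orientation; "contact_force": force on the tool from outside, world axes, zero at the start; "moment": the same for the moment, N m; "width": finger opening in m; "gripper_force": force on a finger pad.
Only numpy, scipy, OpenCV 4.12 (cv2) and the standard library are available. Lean on these libraries where they do the work, as an engineer would, in place of code of your own. Each camera call takes 0.05 s, during which the arm holds its last target. There are 200 camera calls.

TASK

Two of the three look-alike black cases are empty and one is full of sockets: find the full one by its weight and hang it by the window in its tab on the peg of the tool stand. Leave the two empty cases standing upright on the mat; tip no case over, and do not knock about the tape, screwdriver, spray can or wrench.

Things in the scene. Friction and masses are not known exactly. Their poses are not given: they have to be found in the camera images.
- case1: one of three look-alike closed black cases with a yellow lid and an orange label, contents not visible. Body 64 (x) x 88 (y) mm, 84 mm high; on the middle of the lid a yellow hanging tab, 14 mm thick (x), 50 mm wide (y), from 84 to 130 mm high. Origin: centre of the underside; z up. Empty it weighs 0.22 to 0.32 kg, full 0.6 to 0.85 kg
- case2: one of three look-alike closed black cases with a yellow lid and an orange label, contents not visible. Body 64 (x) x 88 (y) mm, 84 mm high; on the middle of the lid a yellow hanging tab, 14 mm thick (x), 50 mm wide (y), from 84 to 130 mm high. Origin: centre of the underside; z up. Empty it weighs 0.22 to 0.32 kg, full 0.6 to 0.85 kg
- case3: one of three look-alike closed black cases with a yellow lid and an orange label, contents not visible. Body 64 (x) x 88 (y) mm, 84 mm high; on the middle of the lid a yellow hanging tab, 14 mm thick (x), 50 mm wide (y), from 84 to 130 mm high. Origin: centre of the underside; z up. Empty it weighs 0.22 to 0.32 kg, full 0.6 to 0.85 kg
- case1_eye (a point): centre of the window in case1's hanging tab, 100 mm above its underside; the window is 34 mm wide (y) and 32 mm high (from 84 to 116 mm), open right through along x, under a 14 mm high top bar; axes as the case's
- case2_eye (a point): centre of the window in case2's hanging tab, 100 mm above its underside; the window is 34 mm wide (y) and 32 mm high (from 84 to 116 mm), open right through along x, under a 14 mm high top bar; axes as the case's
- case3_eye (a point): centre of the window in case3's hanging tab, 100 mm above its underside; the window is 34 mm wide (y) and 32 mm high (from 84 to 116 mm), open right through along x, under a 14 mm high top bar; axes as the case's
- rack: fixed tool stand: red base plate 130 x 130 mm (centred 30 mm to +x of the origin), 12 mm thick, with a dark 24 mm square post 238 mm high centred 62 mm to +x of the origin and one steel peg. Origin on the table under the middle of the peg; the peg points along the stand's -x
- peg_mid (a point): middle of the level steel peg's axis, 200 mm above the table; round peg 10 mm in diameter, running along the point's x from the post's face (+50 mm) to -40 mm, where its tip turns up: the tip ends at -51 mm, its top 15 mm above the peg's axis
- mat: dark grey-green mat fixed on the table, 300 (x) x 320 (y) mm, 4 mm thick, on which the cases stand; origin: centre of its underside
- tape: bystander: orange ring of tape, 84 mm across, 24 mm high, lying on the mat; origin: centre of its underside
- screwdriver: bystander: yellow-handled screwdriver 170 mm long, lying on the mat along its own x
- spray: bystander: can 56 mm across, 160 mm high, standing beside the tool stand's post; origin: centre of its underside
- wrench: bystander: steel wrench 170 mm long lying on the table in front of the tool stand, along its own x
There are look-alikes about, which are no part of the job. Of the things that look like the rack, the middle-sized one is meant.

How it is judged:
At the end, for the whole second after the job is handed in: The full case hangs at rest on the peg, which bears over 4.4 N, window centre 2-22 mm below and within 20 mm beside the peg axis, tilt < 0.35 rad; the other two stand at rest, within 0.1 rad of upright, centres within 140 (x) and 150 mm (y) of the mat centre (((x of case1_eye in the frame of peg_mid between -0.04 and 0.045 m and y of case1_eye in the frame of peg_mid between -0.02 and 0.02 m and z of case1_eye in the frame of peg_mid between -0.022 and -0.002 m and contact force between case1 and rack above 4.4 N and angle between case1's own z axis and vertical below 0.35 rad and linear speed of case1 below 0.05 m/s and x of case2 in the frame of mat between -0.14 and 0.14 m and y of case2 in the frame of mat between -0.15 and 0.15 m and height (world z) of each of case2, case3 below 0.012 m and angle between each of case2, case3's own z axis and vertical below 0.1 rad and linear speed of each of case2, case3 below 0.03 m/s and x of case3 in the frame of mat between -0.14 and 0.14 m and y of case3 in the frame of mat between -0.15 and 0.15 m) or (x of case2_eye in the frame of peg_mid between -0.04 and 0.045 m and y of case2_eye in the frame of peg_mid between -0.02 and 0.02 m and z of case2_eye in the frame of peg_mid between -0.022 and -0.002 m and contact force between case2 and rack above 4.4 N and angle between case2's own z axis and vertical below 0.35 rad and linear speed of case2 below 0.05 m/s and x of case1 in the frame of mat between -0.14 and 0.14 m and y of case1 in the frame of mat between -0.15 and 0.15 m and height (world z) of each of case1, case3 below 0.012 m and angle between each of case1, case3's own z axis and vertical below 0.1 rad and linear speed of each of case1, case3 below 0.03 m/s and x of case3 in the frame of mat between -0.14 and 0.14 m and y of case3 in the frame of mat between -0.15 and 0.15 m) or (x of case3_eye in the frame of peg_mid between -0.04 and 0.045 m and y of case3_eye in the frame of peg_mid between -0.02 and 0.02 m and z of case3_eye in the frame of peg_mid between -0.022 and -0.002 m and contact force between case3 and rack above 4.4 N and angle between case3's own z axis and vertical below 0.35 rad and linear speed of case3 below 0.05 m/s and x of case1 in the frame of mat between -0.14 and 0.14 m and y of case1 in the frame of mat between -0.15 and 0.15 m and height (world z) of each of case1, case2 below 0.012 m and angle between each of case1, case2's own z axis and vertical below 0.1 rad and linear speed of each of case1, case2 below 0.03 m/s and x of case2 in the frame of mat between -0.14 and 0.14 m and y of case2 in the frame of mat between -0.15 and 0.15 m))); the robot touches nothing.
It fails at once if a case is tipped over (tilted more than 0.8 rad) (angle between any of case1, case2, case3's own z axis and vertical above 0.8 rad).
It fails at once if the tape, screwdriver, spray can or wrench is moved more than 40 mm (distance of any of tape, screwdriver, spray, wrench from where it was at the start of the episode above 0.04 m).
It also fails if it takes over 64 s, if anything falls off the work surface, if the arm or the gripper's body presses on something with over 40 N, if the wrist force passes 120 N, or if a joint passes its speed limit or range.

## Working session

There is one attempt and no reset: what is moved stays moved. The work goes in short steps, Python scripts to look and compute and a tool call to move; the robot and the scene stay as the last step left them, time stands still between calls to the robot, and variables do not carry over. Pictures are saved under pics/ and viewed, at most 10 in all, crops included, and the job is handed in when it is done.

Besides the shell and the picture viewer there is one more tool, called after "Call:" as name(argument=value, ...), one argument or row to a line, values as JSON. servo_tool: Moves the arm, as the interface text tells. Its arguments: {"type":"object","properties":{"moves":{"type":"array"},"force":{"type":"number"}},"required":["moves"]}

```bash
mkdir -p pics; python3 - <<'E'
from rig import readout, imaging, manip
import cv2, numpy as np
print(readout.get_state(), manip.pinch_z)
for n in ["side","top"]:
    p,d=imaging.get_image(n); cv2.imwrite(f"pics/{n}0.png",p[:,:,::-1]); np.savez(f"{n}0.npz",p=p,d=d)
    print(imaging.calibration(n), (d>0).mean())
E
```

```text
{'clock': 0.0, 'qpos': array([-1.36802785e+00,  2.76627366e-01,  1.50611370e+00, -1.03862105e-05,
        1.36070073e+00, -1.20996808e-01]), 'qd': array([-0.00069253, -0.00110681,  0.00066257, -0.00087052, -0.00042734,
        0.00070746]), 'effort': array([-1.88782642e-04, -4.16778553e+01, -2.45807004e+01, -1.62004071e-04,
        1.13190670e-02, -2.69476942e-05]), 'position': array([ 0.18284568, -0.54474943,  0.30302887]), 'ee_rot': array([-9.23591411e-04,  9.86924998e-01,  1.61177524e-01, -4.28650191e-05]), 'contact_force': array([-0.60484735, -0.41505064,  0.11446993]), 'moment': array([-0.04645102,  0.00418229,  0.00394925]), 'gripper_force': 0.0, 'width': 0.08565412809630917} 0.0539
{'intrinsics': array([[373.9360591 ,   0.        , 254.46426115],
       [  0.        , 373.9360591 , 194.18798118],
       [  0.        ,   0.        ,   1.        ]]), 'R': array([[-0.99562323, -0.0928231 , -0.01087446],
       [-0.0551369 ,  0.67734284, -0.73359839],
       [ 0.07546061, -0.72978802, -0.67949625]]), 't': array([0.4185361 , 0.13137605, 1.23123975])} 0.9959716796875
{'intrinsics': array([[486.67481158,   0.        , 257.68836785],
       [  0.        , 486.67481158, 189.2660133 ],
       [  0.        ,   0.        ,   1.        ]]), 'R': array([[-0.04258953, -0.99908911,  0.00266298],
       [-0.97901334,  0.04120175, -0.19958781],
       [ 0.19929629, -0.01110745, -0.97987633]]), 't': array([0.00304439, 0.4506227 , 1.35374646])} 0.996002197265625
```

View pics/side0.png

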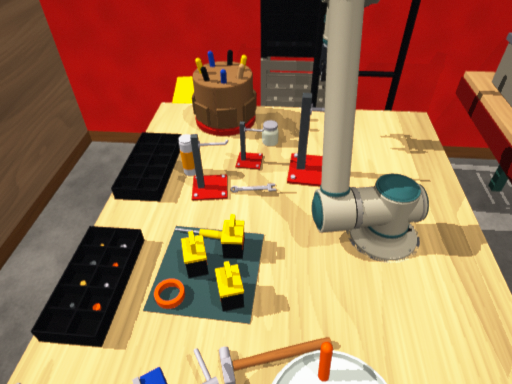

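View pics/top0.png

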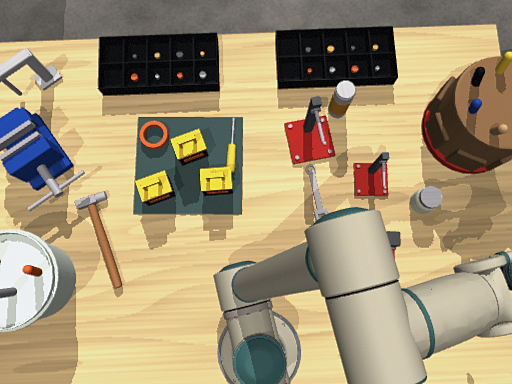

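The side view shows three cases on the mat, at about (232,235), (195,252) and (230,285), with the tape at (170,292) and the screwdriver at (210,233). There are three red stands. The middle-sized one is at (208,165) in the side view and (310,140) in the top view, with the spray can beside it, and its peg points towards the robot.

```bash
cat > h.py <<'E'
import numpy as np, cv2
from rig import imaging
def cloud(n,d):
    c=imaging.calibration(n);K=c["intrinsics"];v,u=np.indices(d.shape)
    X=np.stack([(u-K[0,2])/K[0,0]*d,(v-K[1,2])/K[1,1]*d,d],-1)
    return (X-c["t"])@c["R"]
E
python3 - <<'E'
from h import *
C={}
for n in ["top","side"]:
    f=np.load(n+"0.npz");p,d=f["p"],f["d"];X=cloud(n,d);hsv=cv2.cvtColor(p,cv2.COLOR_RGB2HSV);C[n]=(p,X,hsv)
    ok=d>0
    yel=(cv2.inRange(hsv,(22,120,90),(35,255,255))>0)&ok
    for lo,hi in [(0.07,0.1),(0.12,0.15)]:
        m=(yel&(X[...,2]>lo)&(X[...,2]<hi)&(X[...,0]<.9)).astype(np.uint8)
        k,l,s,_=cv2.connectedComponentsWithStats(m)
        for i in range(1,k):
            if s[i,4]<15: continue
            P=X[l==i]; r=cv2.minAreaRect(P[:,:2].astype(np.float32)*1000)
            print(n,"yel",lo,s[i,4],np.median(P,0).round(4),[np.round(a,1) for a in r])
    red=((cv2.inRange(hsv,(0,160,90),(5,255,255))|cv2.inRange(hsv,(172,160,90),(180,255,255)))>0)&ok&(X[...,2]<.03)&(X[...,2]>.005)
    k,l,s,_=cv2.connectedComponentsWithStats(red.astype(np.uint8))
    for i in range(1,k):
        if s[i,4]<100: continue
        P=X[l==i]; r=cv2.minAreaRect(P[:,:2].astype(np.float32)*1000)
        print(n,"red",s[i,4],s[i,:4],np.median(P,0).round(4),[np.round(a,1) for a in r])
    mat=(cv2.inRange(hsv,(75,40,20),(105,255,110))>0)&ok&(X[...,2]<.015)&(X[...,2]>-.005)&(X[...,0]>.3)&(X[...,0]<.9)
    k,l,s,_=cv2.connectedComponentsWithStats(mat.astype(np.uint8));i=1+np.argmax(s[1:,4]);P=X[l==i]
    print(n,"mat",s[i,4],np.median(P[:,2]),cv2.minAreaRect(P[:,:2].astype(np.float32)*1000))
    # peg/post
    m=ok&(X[...,2]>.15)&(X[...,2]<.26)&(X[...,0]>.5)&(X[...,0]<.95)&(abs(X[...,1]+.1)<.13)
    if n=="top": m[:, 350:]=0
    np.save(n+"peg.npy",np.argwhere(m)); P=X[m]; print(n,m.sum(),P.min(0),P.max(0))
    for lo,hi in [(.15,.19),(.19,.21),(.21,.225),(.225,.26)]:
        q=P[(P[:,2]>lo)&(P[:,2]<hi)]
        if len(q)>2: print(lo,len(q),q.mean(0).round(3),cv2.minAreaRect(q[:,:2].astype(np.float32)*1000))
ims=[]
for n,(u,v,w,h) in dict(top=(270,80,100,100),side=(160,115,100,100)).items():
    ims.append(cv2.resize(C[n][0][v:v+h,u:u+w,::-1],(400,400),interpolation=cv2.INTER_CUBIC))
cv2.imwrite("pics/rack.png",np.hstack(ims))
E
```

```text
top yel 0.07 534 [0.576  0.1741 0.0878] [array([582.4, 177.1]), array([66., 88.]), np.float64(20.1)]
top yel 0.07 571 [0.471  0.1001 0.0876] [array([477.7, 101.6]), array([64.5, 87.9]), np.float64(1.6)]
top yel 0.07 571 [0.4584 0.2727 0.0879] [array([464.1, 276.2]), array([65.3, 88. ]), np.float64(18.7)]
top yel 0.12 101 [0.5814 0.1763 0.1327] [array([581.8, 177.1]), array([16. , 49.1]), np.float64(17.4)]
top yel 0.12 107 [0.4766 0.1015 0.1338] [array([477. , 101.7]), array([15.8, 49.5]), np.float64(0.8)]
top yel 0.12 107 [0.4629 0.2747 0.1332] [array([463.5, 276. ]), array([15.5, 50.2]), np.float64(17.6)]
top red 1374 [285 116  50  48] [ 0.5958 -0.1705  0.0118] [array([ 606. , -178.5]), array([130.5, 130.3]), np.float64(9.1)]
top red 691 [354 163  34  33] [ 0.4683 -0.3416  0.0093] [array([ 475.1, -350.5]), array([ 95.5, 100.4]), np.float64(89.1)]
top mat 6321 0.003884170204982374 ((545.3257446289062, 186.72381591796875), (317.85845947265625, 299.9716796875), 87.38964080810547)
top 343 [ 0.5260895  -0.19247265  0.152252  ] [ 0.65032345 -0.15923617  0.24378747]
0.15 39 [ 0.63  -0.166 
[... 2071 characters left out ...]
.25437927246094), (315.6908264160156, 295.5867614746094), 87.55514526367188)
side 288 [ 0.52801098 -0.19025709  0.15036267] [ 0.64829583 -0.15525418  0.24068315]
0.15 73 [ 0.634 -0.162  0.17 ] ((631.984619140625, -164.27328491210938), (30.21184539794922, 16.462446212768555), 41.94987487792969)
0.19 120 [ 0.594 -0.173  0.202] ((588.6792602539062, -176.25245666503906), (120.91487884521484, 17.76323699951172), 14.131753921508789)
0.21 40 [ 0.62  -0.166  0.216] ((589.1712036132812, -179.98902893066406), (121.24071502685547, 23.75681495666504), 14.251194953918457)
0.225 55 [ 0.636 -0.166  0.236] ((636.3186645507812, -168.01365661621094), (23.9238338470459, 25.766033172607422), 2.6135776042938232)
```

View pics/rack.png

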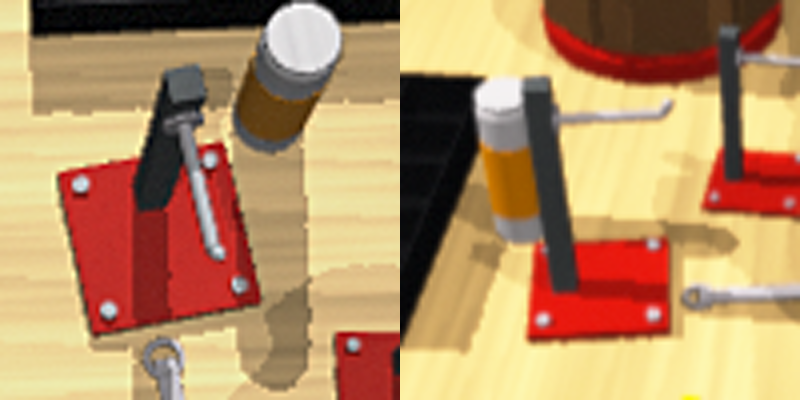

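The crop shows the middle stand's peg running from the post towards the robot, with an upturned tip at about (218,250) in the left panel. The wrench starts just in front of the base. The two views agree on the stand to a few mm: base at (0.606, -0.177), yaw about 9°. They give the cases as A (0.5815, 0.178) at 18.5°, B (0.477, 0.102) at 1.5° and C (0.463, 0.277) at 18.3°. Tab tops are at z≈0.134.

```bash
cat >> h.py <<'E'
from scipy.spatial.transform import Rotation as Ro
from rig import readout
def st(): return readout.get_state()
def plan(x,y,z,yaw=None,s=None):
    "dp (units, tool axes now) to reach x,y,z; delta_rot units to reach level tool with yaw (deg)"
    s=s or st(); R=Ro.from_quat(s["ee_rot"][[1,2,3,0]])
    dp=R.inv().apply(np.array([x,y,z])-s["position"])/.2
    a=np.deg2rad(yaw) if yaw is not None else np.arctan2(*R.as_matrix()[[1,0],0])
    T=np.array([[np.cos(a),np.sin(a),0],[np.sin(a),-np.cos(a),0],[0,0,-1]])
    rv=(R.inv()*Ro.from_matrix(T)).as_rotvec()/.1
    print("clock",s["clock"].round(2),"pos",s["position"].round(4),"yaw",np.rad2deg(np.arctan2(*R.as_matrix()[[1,0],0])).round(2),"dp",dp.round(4),"rot",rv.round(3),"rows>=",(np.linalg.norm(dp)/.25).round(2),"F",s["contact_force"].round(2),"w",round(s["width"],4))
E
python3 - <<'E'
from h import *
f=np.load("side0.npz");X=cloud("side",f["d"])
for nm,(u0,u1,v0,v1) in dict(bigpost=(300,309,90,160),spray=(178,194,130,176)).items():
    P=X[v0:v1,u0:u1].reshape(-1,3);P=P[(P[:,2]>.03)&(P[:,1]>-.5)];print(nm,P.min(0).round(3),P.max(0).round(3),np.median(P,0).round(3))
plan(.5815,.178,.5,18.5)
E
```

```text
bigpost [ 0.251 -0.327  0.067] [0.331 0.848 0.938] [ 0.27  -0.294  0.217]
spray [ 0.331 -0.45   0.03 ] [0.788 0.848 0.938] [ 0.694 -0.242  0.122]Traceback (most recent call last):
  File "<stdin>", line 5, in <module>
  File "h.py", line 17, in plan
    print("clock",s["clock"].round(2),"pos",s["position"].round(4),"yaw",np.rad2deg(np.arctan2(*R.as_matrix()[[1,0],0])).round(2),"dp",dp.round(4),"rot",rv.round(3),"rows>=",(np.linalg.norm(dp)/.25).round(2),"F",s["contact_force"].round(2),"w",round(s["width"],4))
                  ^^^^^^^^^^^^^^^^
AttributeError: 'float' object has no attribute 'round'
```

Call:
servo_tool(
  moves=[
    {"dp":[0,0,-0.25],"delta_rot":[0,0,0],"fingers":1},
    {"dp":[0,0,-0.25],"delta_rot":[0,0,0],"fingers":1},
    {"dp":[0,0,-0.25],"delta_rot":[0,0,0],"fingers":1},
    {"dp":[0,0,-0.2],"delta_rot":[0,0,0],"fingers":1},
  ],
  force=60,
)

```text
clock: 0.5
position: [0.1829, -0.5449, 0.4967]
ee_rot: [0.001, 0.987, 0.161, 0.0]
contact_force: [-0.3, 0.0, 0.5]
width: 0.0852
gripper_force: 0.0
```

```bash
sed -i 's/s\["clock"\].round(2)/round(s["clock"],2)/' h.py; python3 - <<'E'
from h import *
plan(.5815,.178,.4967,18.5)
E
```

```text
clock 0.5 pos [ 0.1829 -0.5449  0.4967] yaw 18.55 dp [ 3.0395 -2.7924 -0.0067] rot [0.021 0.002 0.009] rows>= 16.51 F [-0.28  0.    0.49] w 0.0852
```

Call:
servo_tool(
  moves=[
    {"dp":[0.152,-0.1396,0],"delta_rot":[0,0,0],"fingers":1},
    {"dp":[0.152,-0.1396,0],"delta_rot":[0,0,0],"fingers":1},
    {"dp":[0.152,-0.1396,0],"delta_rot":[0,0,0],"fingers":1},
    {"dp":[0.152,-0.1396,0],"delta_rot":[0,0,0],"fingers":1},
    {"dp":[0.152,-0.1396,0],"delta_rot":[0,0,0],"fingers":1},
  ],
)

```text
clock: 1.0
position: [0.283, -0.3628, 0.4935]
ee_rot: [-0.0, 0.987, 0.161, -0.0]
contact_force: [0.4, -0.4, -0.2]
width: 0.0854
gripper_force: 0.0
```

Call:
servo_tool(
  moves=[
    {"dp":[0.152,-0.1396,0],"delta_rot":[0,0,0],"fingers":1},
    {"dp":[0.152,-0.1396,0],"delta_rot":[0,0,0],"fingers":1},
    {"dp":[0.152,-0.1396,0],"delta_rot":[0,0,0],"fingers":1},
    {"dp":[0.152,-0.1396,0],"delta_rot":[0,0,0],"fingers":1},
    {"dp":[0.152,-0.1396,0],"delta_rot":[0,0,0],"fingers":1},
  ],
)

```text
clock: 1.5
position: [0.3826, -0.182, 0.4936]
ee_rot: [-0.0, 0.987, 0.161, -0.0]
contact_force: [0.4, 0.4, 0.1]
width: 0.0857
gripper_force: 0.0
```

Call:
servo_tool(
  moves=[
    {"dp":[0.152,-0.1396,0],"delta_rot":[0,0,0],"fingers":1},
    {"dp":[0.152,-0.1396,0],"delta_rot":[0,0,0],"fingers":1},
    {"dp":[0.152,-0.1396,0],"delta_rot":[0,0,0],"fingers":1},
    {"dp":[0.152,-0.1396,0],"delta_rot":[0,0,0],"fingers":1},
    {"dp":[0.152,-0.1396,0],"delta_rot":[0,0,0],"fingers":1},
  ],
)

```text
clock: 2.0
position: [0.4824, -0.0013, 0.4936]
ee_rot: [0.0, 0.987, 0.161, -0.0]
contact_force: [0.6, -1.5, 1.1]
width: 0.0855
gripper_force: 0.0
```

Call:
servo_tool(
  moves=[
    {"dp":[0.152,-0.1396,0],"delta_rot":[0,0,0],"fingers":1},
    {"dp":[0.152,-0.1396,0],"delta_rot":[0,0,0],"fingers":1},
    {"dp":[0.152,-0.1396,0],"delta_rot":[0,0,0],"fingers":1},
    {"dp":[0.152,-0.1396,0],"delta_rot":[0,0,0],"fingers":1},
    {"dp":[0.152,-0.1396,0],"delta_rot":[0,0,0],"fingers":1},
  ],
)

```text
clock: 2.5
position: [0.5822, 0.1794, 0.4933]
ee_rot: [0.0, 0.987, 0.161, -0.0]
contact_force: [0.2, -0.9, 0.8]
width: 0.0855
gripper_force: 0.0
```

```bash
python3 - <<'E'
from h import *
plan(.5815,.178,.23,18.5)
E
```

```text
clock 2.5 pos [0.5822 0.1794 0.4933] yaw 18.57 dp [-0.004   0.0051  1.3166] rot [0.002 0.01  0.012] rows>= 5.27 F [ 0.19 -0.86  0.82] w 0.0855
```

Call:
servo_tool(
  moves=[
    {"dp":[-0.004,0.005,0.24],"delta_rot":[0,0,0],"fingers":1},
    {"dp":[0,0,0.24],"delta_rot":[0,0,0],"fingers":1},
    {"dp":[0,0,0.24],"delta_rot":[0,0,0],"fingers":1},
    {"dp":[0,0,0.24],"delta_rot":[0,0,0],"fingers":1},
    {"dp":[0,0,0.24],"delta_rot":[0,0,0],"fingers":1},
  ],
)

```text
clock: 3.0
position: [0.5807, 0.1765, 0.2517]
ee_rot: [0.0, 0.987, 0.161, -0.0]
contact_force: [0.3, 0.5, -0.2]
width: 0.0854
gripper_force: 0.0
```

Call:
servo_tool(
  moves=[
    {"dp":[0,0,0.12],"delta_rot":[0,0,0],"fingers":1},
    {"dp":[0,0,0.12],"delta_rot":[0,0,0],"fingers":1},
    {"dp":[0,0,0.11],"delta_rot":[0,0,0],"fingers":1},
    {"dp":[0,0,0.066],"delta_rot":[0,0,0],"fingers":1},
    {"dp":[0,0,0],"delta_rot":[0,0,0],"fingers":1},
  ],
)

```text
clock: 3.5
position: [0.58, 0.1762, 0.1684]
ee_rot: [0.0, 0.987, 0.161, -0.002]
contact_force: [-1.1, 0.5, 0.5]
width: 0.0857
gripper_force: 0.0
```

```bash
python3 - <<'E'
from h import *
plan(.5815,.178,.17,18.5)
p,d=imaging.get_image("side"); cv2.imwrite("pics/grip0.png",cv2.resize(p[150:330,110:310,::-1],(800,720))[:600])
E
```

```text
clock 3.5 pos [0.58   0.1762 0.1684] yaw 18.55 dp [ 0.01   -0.006  -0.0078] rot [-0.006  0.049  0.009] rows>= 0.06 F [-1.12  0.53  0.46] w 0.0857
```

View pics/grip0.png

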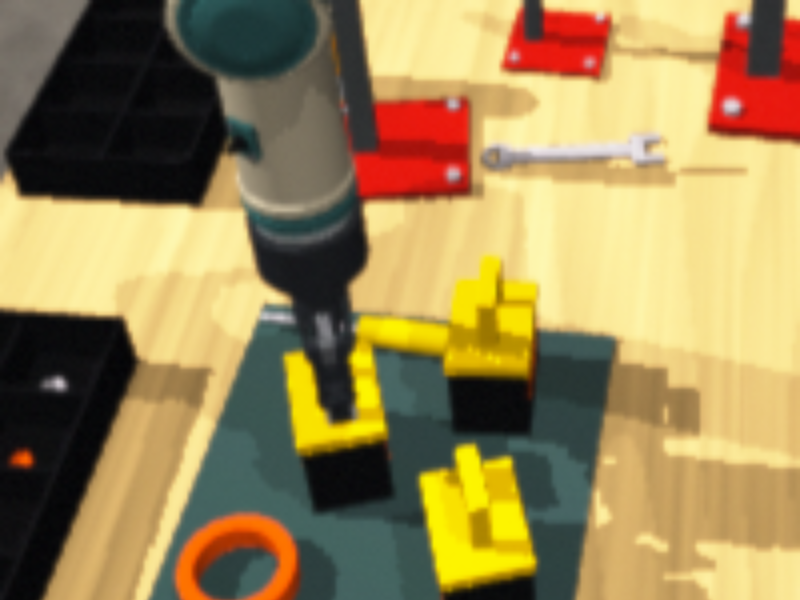

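The fingers straddle case A's tab at about (335,400), over the lid. I'll close, lift 20 mm and weigh.

Call:
servo_tool(
  moves=[
    {"dp":[0.006,0,0],"delta_rot":[0,0,0],"fingers":0},
    {"dp":[0,0,0],"delta_rot":[0,0,0],"fingers":0},
    {"dp":[0,0,0],"delta_rot":[0,0,0],"fingers":0},
    {"dp":[0,0,0],"delta_rot":[0,0,0],"fingers":0},
    {"dp":[0,0,0],"delta_rot":[0,0,0],"fingers":0},
  ],
  force=60,
)

```text
clock: 4.05
position: [0.5832, 0.1773, 0.1722]
ee_rot: [-0.0, 0.987, 0.161, 0.002]
contact_force: [0.3, 2.1, 5.7]
width: 0.049
gripper_force: 63.1
```

Call:
servo_tool(
  moves=[
    {"dp":[0,0,0],"delta_rot":[0,0,0],"fingers":0},
    {"dp":[0,0,0],"delta_rot":[0,0,0],"fingers":0},
    {"dp":[0,0,0],"delta_rot":[0,0,0],"fingers":0},
    {"dp":[0,0,0],"delta_rot":[0,0,0],"fingers":0},
  ],
)

```text
clock: 4.45
position: [0.5831, 0.1773, 0.1722]
ee_rot: [-0.0, 0.987, 0.161, 0.002]
contact_force: [0.3, 1.0, 6.5]
width: 0.0487
gripper_force: 63.1
```

Call:
servo_tool(
  moves=[
    {"dp":[0,0,-0.05],"delta_rot":[0,0,0],"fingers":0},
    {"dp":[0,0,-0.05],"delta_rot":[0,0,0],"fingers":0},
    {"dp":[0,0,0],"delta_rot":[0,0,0],"fingers":0},
    {"dp":[0,0,0],"delta_rot":[0,0,0],"fingers":0},
    {"dp":[0,0,0],"delta_rot":[0,0,0],"fingers":0},
  ],
)

```text
clock: 4.95
position: [0.582, 0.1767, 0.1902]
ee_rot: [0.0, 0.987, 0.161, -0.001]
contact_force: [-0.2, 0.5, -2.9]
width: 0.0493
gripper_force: 62.8
```

Call:
servo_tool(
  moves=[
    {"dp":[0,0,0],"delta_rot":[0,0,0],"fingers":0},
    {"dp":[0,0,0],"delta_rot":[0,0,0],"fingers":0},
  ],
)

```text
clock: 5.15
position: [0.5822, 0.1768, 0.1902]
ee_rot: [0.0, 0.987, 0.161, -0.0]
contact_force: [0.1, -0.1, -2.7]
width: 0.0492
gripper_force: 62.8
```

Call:
servo_tool(
  moves=[
    {"dp":[0,0,0],"delta_rot":[0,0,0],"fingers":0},
    {"dp":[0,0,0],"delta_rot":[0,0,0],"fingers":0},
  ],
)

```text
clock: 5.35
position: [0.5824, 0.1769, 0.1905]
ee_rot: [0.0, 0.987, 0.161, -0.0]
contact_force: [-0.3, -0.8, -3.1]
width: 0.0493
gripper_force: 62.8
```

Call:
servo_tool(
  moves=[
    {"dp":[0,0,0.03],"delta_rot":[0,0,0],"fingers":0},
    {"dp":[0,0,0.03],"delta_rot":[0,0,0],"fingers":0},
    {"dp":[0,0,0.03],"delta_rot":[0,0,0],"fingers":0},
    {"dp":[0,0,0],"delta_rot":[0,0,0],"fingers":0},
  ],
)

```text
clock: 5.75
position: [0.5822, 0.177, 0.1722]
ee_rot: [-0.0, 0.987, 0.161, -0.0]
contact_force: [-0.9, 0.5, -3.5]
width: 0.0495
gripper_force: 63.0
```

Call:
servo_tool(
  moves=[
    {"dp":[0,0,0],"delta_rot":[0,0,0],"fingers":1},
    {"dp":[0,0,0],"delta_rot":[0,0,0],"fingers":1},
    {"dp":[0,0,0],"delta_rot":[0,0,0],"fingers":1},
    {"dp":[0,0,0],"delta_rot":[0,0,0],"fingers":1},
    {"dp":[0,0,0],"delta_rot":[0,0,0],"fingers":1},
  ],
)

```text
clock: 6.25
position: [0.5825, 0.1769, 0.1728]
ee_rot: [0.0, 0.987, 0.161, 0.0]
contact_force: [0.6, 0.8, 0.2]
width: 0.0854
gripper_force: 0.0
```

Call:
servo_tool(
  moves=[
    {"dp":[0,0,-0.1],"delta_rot":[0,0,0],"fingers":1},
    {"dp":[0,0,-0.2],"delta_rot":[0,0,0],"fingers":1},
    {"dp":[0,0,-0.2],"delta_rot":[0,0,0],"fingers":1},
    {"dp":[0,0,0],"delta_rot":[0,0,0],"fingers":1},
  ],
)

```text
clock: 6.65
position: [0.5852, 0.1774, 0.2791]
ee_rot: [-0.0, 0.987, 0.161, 0.006]
contact_force: [1.7, 0.8, 0.2]
width: 0.0852
gripper_force: 0.0
```

```bash
python3 - <<'E'
from h import *
plan(.4633,.2768,.27,18.3)
E
```

```text
clock 6.65 pos [0.5852 0.1774 0.2791] yaw 18.56 dp [-0.4203 -0.6651  0.0391] rot [ 0.018 -0.125  0.045] rows>= 3.15 F [1.66 0.8  0.23] w 0.0852
```

Call:
servo_tool(
  moves=[
    {"dp":[-0.082,-0.133,0],"delta_rot":[0,0,0],"fingers":1},
    {"dp":[-0.082,-0.133,0],"delta_rot":[0,0,0],"fingers":1},
    {"dp":[-0.082,-0.133,0],"delta_rot":[0,0,0],"fingers":1},
    {"dp":[-0.08,-0.132,0],"delta_rot":[0,0,0],"fingers":1},
    {"dp":[-0.08,-0.132,0],"delta_rot":[0,0,0],"fingers":1},
  ],
)

```text
clock: 7.15
position: [0.462, 0.2773, 0.2722]
ee_rot: [0.0, 0.987, 0.161, -0.0]
contact_force: [-0.1, 0.3, -0.2]
width: 0.0856
gripper_force: 0.0
```

Call:
servo_tool(
  moves=[
    {"dp":[0,0,0],"delta_rot":[0,0,0],"fingers":1},
    {"dp":[0,0,0],"delta_rot":[0,0,0],"fingers":1},
  ],
)

```text
clock: 7.35
position: [0.4628, 0.277, 0.2726]
ee_rot: [0.0, 0.987, 0.162, 0.0]
contact_force: [0.2, 0.1, -0.4]
width: 0.0855
gripper_force: 0.0
```

```bash
python3 - <<'E'
from h import *
plan(.4633,.2768,.178,18.3)
E
```

```text
clock 7.35 pos [0.4628 0.277  0.2726] yaw 18.64 dp [0.0018 0.0013 0.4728] rot [ 0.006 -0.003  0.06 ] rows>= 1.89 F [ 0.21  0.11 -0.43] w 0.0855
```

Call:
servo_tool(
  moves=[
    {"dp":[0.002,0.001,0.18],"delta_rot":[0,0,0],"fingers":1},
    {"dp":[0,0,0.15],"delta_rot":[0,0,0],"fingers":1},
    {"dp":[0,0,0.09],"delta_rot":[0,0,0],"fingers":1},
    {"dp":[0,0,0.05],"delta_rot":[0,0,0],"fingers":1},
    {"dp":[0,0,0],"delta_rot":[0,0,0],"fingers":1},
  ],
)

```text
clock: 7.85
position: [0.4638, 0.2758, 0.1773]
ee_rot: [0.001, 0.987, 0.161, -0.001]
contact_force: [0.7, 0.9, -0.4]
width: 0.085
gripper_force: 0.0
```

Call:
servo_tool(
  moves=[
    {"dp":[0,0,0],"delta_rot":[0,0,0],"fingers":0},
    {"dp":[0,0,0],"delta_rot":[0,0,0],"fingers":0},
    {"dp":[0,0,0],"delta_rot":[0,0,0],"fingers":0},
    {"dp":[0,0,0],"delta_rot":[0,0,0],"fingers":0},
    {"dp":[0,0,0],"delta_rot":[0,0,0],"fingers":0},
  ],
)

```text
clock: 8.35
position: [0.4647, 0.2768, 0.1801]
ee_rot: [-0.0, 0.987, 0.161, 0.002]
contact_force: [1.9, -1.4, 5.8]
width: 0.0489
gripper_force: 64.3
```

Call:
servo_tool(
  moves=[
    {"dp":[0,0,0],"delta_rot":[0,0,0],"fingers":0},
    {"dp":[0,0,0],"delta_rot":[0,0,0],"fingers":0},
    {"dp":[0,0,-0.05],"delta_rot":[0,0,0],"fingers":0},
    {"dp":[0,0,-0.05],"delta_rot":[0,0,0],"fingers":0},
    {"dp":[0,0,0],"delta_rot":[0,0,0],"fingers":0},
  ],
)

```text
clock: 8.85
position: [0.4638, 0.2769, 0.1994]
ee_rot: [-0.0, 0.987, 0.161, 0.001]
contact_force: [0.2, 1.1, -7.1]
width: 0.0488
gripper_force: 64.3
```

Call:
servo_tool(
  moves=[
    {"dp":[0,0,0],"delta_rot":[0,0,0],"fingers":0},
    {"dp":[0,0,0],"delta_rot":[0,0,0],"fingers":0},
    {"dp":[0,0,0],"delta_rot":[0,0,0],"fingers":0},
  ],
)

```text
clock: 9.15
position: [0.4632, 0.2765, 0.1981]
ee_rot: [0.0, 0.987, 0.161, -0.001]
contact_force: [0.6, 0.2, -7.9]
width: 0.0488
gripper_force: 64.3
```

Call:
servo_tool(
  moves=[
    {"dp":[0,0,0],"delta_rot":[0,0,0],"fingers":0},
  ],
)

```text
clock: 9.25
position: [0.4634, 0.2766, 0.1982]
ee_rot: [0.0, 0.987, 0.161, -0.0]
contact_force: [0.3, -0.6, -7.4]
width: 0.0486
gripper_force: 64.3
```

Case A weighs about 2.9 N, so it's empty. Case C weighs about 7.5 N, so it's the full one. I'll carry C.

Call:
servo_tool(
  moves=[
    {"dp":[0,0,-0.1],"delta_rot":[0,0,0],"fingers":0},
    {"dp":[0,0,-0.2],"delta_rot":[0,0,0],"fingers":0},
    {"dp":[0,0,-0.2],"delta_rot":[0,0,0],"fingers":0},
    {"dp":[0,0,-0.2],"delta_rot":[0,0,0],"fingers":0},
    {"dp":[0,0,-0.1],"delta_rot":[0,0,0],"fingers":0},
  ],
)

```text
clock: 9.75
position: [0.4646, 0.2771, 0.3626]
ee_rot: [-0.001, 0.987, 0.161, 0.003]
contact_force: [1.7, 0.2, -7.6]
width: 0.0488
gripper_force: 65.1
```

Call:
servo_tool(
  moves=[
    {"dp":[0,0,0],"delta_rot":[0,0,0.42],"fingers":0},
    {"dp":[0,0,0],"delta_rot":[0,0,0.42],"fingers":0},
    {"dp":[0,0,0],"delta_rot":[0,0,0.42],"fingers":0},
    {"dp":[0,0,0],"delta_rot":[0,0,0.42],"fingers":0},
    {"dp":[0,0,0],"delta_rot":[0,0,0],"fingers":0},
  ],
)

```text
clock: 10.25
position: [0.4634, 0.2766, 0.3582]
ee_rot: [0.0, 0.997, 0.078, -0.0]
contact_force: [0.3, -0.1, -7.9]
width: 0.0492
gripper_force: 65.2
```

Call:
servo_tool(
  moves=[
    {"dp":[-0.01,0.08,0],"delta_rot":[0,0,0],"fingers":0},
    {"dp":[-0.02,0.157,0],"delta_rot":[0,0,0],"fingers":0},
    {"dp":[-0.02,0.157,0],"delta_rot":[0,0,0],"fingers":0},
    {"dp":[-0.02,0.157,0],"delta_rot":[0,0,0],"fingers":0},
    {"dp":[-0.02,0.157,0],"delta_rot":[0,0,0],"fingers":0},
  ],
)

```text
clock: 10.75
position: [0.4673, 0.1321, 0.3586]
ee_rot: [0.0, 0.997, 0.078, -0.0]
contact_force: [0.1, 0.1, -7.2]
width: 0.0488
gripper_force: 65.3
```

Call:
servo_tool(
  moves=[
    {"dp":[-0.02,0.157,0],"delta_rot":[0,0,0],"fingers":0},
    {"dp":[-0.02,0.157,0],"delta_rot":[0,0,0],"fingers":0},
    {"dp":[-0.02,0.157,0],"delta_rot":[0,0,0],"fingers":0},
    {"dp":[-0.02,0.157,0],"delta_rot":[0,0,0],"fingers":0},
    {"dp":[-0.02,0.157,0],"delta_rot":[0,0,0],"fingers":0},
  ],
)

```text
clock: 11.25
position: [0.4717, -0.0261, 0.3587]
ee_rot: [0.0, 0.997, 0.078, -0.0]
contact_force: [0.4, -1.0, -7.5]
width: 0.0488
gripper_force: 65.2
```

Call:
servo_tool(
  moves=[
    {"dp":[-0.02,0.157,0],"delta_rot":[0,0,0],"fingers":0},
    {"dp":[-0.02,0.157,0],"delta_rot":[0,0,0],"fingers":0},
    {"dp":[-0.02,0.157,0],"delta_rot":[0,0,0],"fingers":0},
    {"dp":[-0.02,0.157,0],"delta_rot":[0,0,0],"fingers":0},
    {"dp":[-0.02,0.157,0],"delta_rot":[0,0,0],"fingers":0},
  ],
)

```text
clock: 11.75
position: [0.4762, -0.1842, 0.3587]
ee_rot: [0.0, 0.997, 0.078, -0.0]
contact_force: [-0.2, 0.5, -8.0]
width: 0.0492
gripper_force: 65.2
```

Call:
servo_tool(
  moves=[
    {"dp":[-0.01,0.08,0],"delta_rot":[0,0,0],"fingers":0},
    {"dp":[0,0,0],"delta_rot":[0,0,0],"fingers":0},
    {"dp":[0,0,0],"delta_rot":[0,0,0],"fingers":0},
  ],
)

```text
clock: 12.05
position: [0.477, -0.1983, 0.3584]
ee_rot: [-0.001, 0.997, 0.077, -0.0]
contact_force: [-0.0, 0.5, -7.2]
width: 0.0489
gripper_force: 65.3
```

```bash
cat > m.py <<'E'
from h import *
import sys
s=st(); tag=sys.argv[1]; b=[]
for n in ["side","top"]:
    p,d=imaging.get_image(n);X=cloud(n,d);hsv=cv2.cvtColor(p,cv2.COLOR_RGB2HSV)
    near=(d>0)&(np.linalg.norm(X[...,:2]-s["position"][:2],axis=-1)<.09)
    m=(cv2.inRange(hsv,(22,120,60),(35,255,255))>0)&near&(X[...,2]>.08)
    P=X[m]; 
    if len(P)>20:
        print(n,"yellow",len(P),"top z",np.percentile(P[:,2],[2,50,98]).round(4))
        h,e=np.histogram(P[:,2],bins=np.arange(P[:,2].min(),P[:,2].max()+.005,.005)); zl=e[h.argmax()]+.0025
        L=P[abs(P[:,2]-zl)<.006]; print(" lid z",np.median(L[:,2]).round(4),[np.round(a,1) for a in cv2.minAreaRect(L[:,:2].astype(np.float32)*1000)])
        A=np.c_[L[:,:2]-L[:,:2].mean(0),np.ones(len(L))]; print(" slope",np.linalg.lstsq(A,L[:,2],rcond=None)[0].round(3))
    c=imaging.calibration(n); q=c["intrinsics"]@(c["R"]@(s["position"]-[0,0,.07])+c["t"]); u,v=(q[:2]/q[2]).astype(int)
    u=np.clip(u,60,452);v=np.clip(v,60,324); b.append(cv2.resize(p[v-60:v+60,u-60:u+60,::-1],(400,400),interpolation=cv2.INTER_CUBIC))
cv2.imwrite(f"pics/{tag}.png",np.hstack(b))
E
python3 m.py carry; python3 -c "
from h import *
plan(.4777,-.197,.302,9)"
```

```text
side yellow 301 top z [0.2569 0.267  0.2956]
 lid z 0.2669 [array([ 475.3, -195.6]), array([62.4, 90.5]), np.float64(7.7)]
 slope [-0.    -0.024  0.267]
top yellow 508 top z [0.2617 0.2665 0.3384]
 lid z 0.2663 [array([ 462.4, -199.7]), array([36.9, 88.1]), np.float64(9.0)]
 slope [-0.008  0.004  0.266]
clock 12.15 pos [ 0.4772 -0.1975  0.3586] yaw 8.97 dp [ 0.0029 -0.0019  0.2832] rot [-0.013  0.002 -0.004] rows>= 1.13 F [ 0.49  0.01 -7.69] w 0.0487
```

View pics/carry.png

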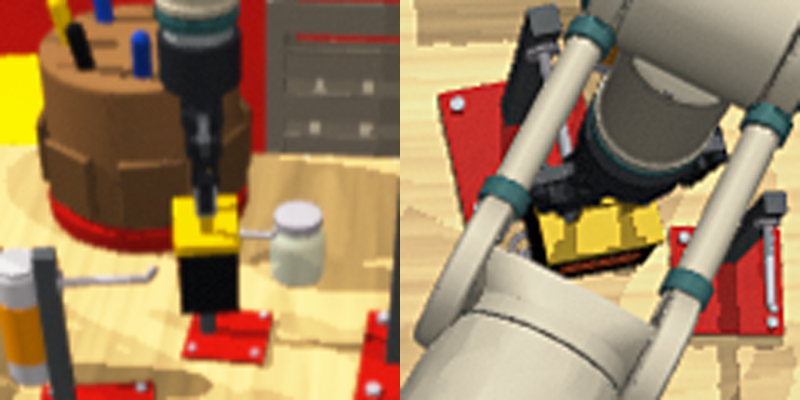

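C hangs level in the gripper at about (205,250) in the side crop. The lid is at z 0.2666, so the eye is 76 mm below the TCP and in line with the peg. Next: lower to insertion height (eye 5 mm above the peg axis), then slide in.

Call:
servo_tool(
  moves=[
    {"dp":[0,0,0.1],"delta_rot":[0,0,0],"fingers":0},
    {"dp":[0,0,0.15],"delta_rot":[0,0,0],"fingers":0},
    {"dp":[0,0,0.1],"delta_rot":[0,0,0],"fingers":0},
    {"dp":[0,0,0.038],"delta_rot":[0,0,0],"fingers":0},
    {"dp":[0,0,0],"delta_rot":[0,0,0],"fingers":0},
  ],
)

```text
clock: 12.65
position: [0.4772, -0.1975, 0.2803]
ee_rot: [-0.001, 0.997, 0.078, -0.001]
contact_force: [-0.3, -0.4, -7.1]
width: 0.0491
gripper_force: 65.2
```

Call:
servo_tool(
  moves=[
    {"dp":[0.03,0,0],"delta_rot":[0,0,0],"fingers":0},
    {"dp":[0.03,0,0],"delta_rot":[0,0,0],"fingers":0},
    {"dp":[0.03,0,0],"delta_rot":[0,0,0],"fingers":0},
    {"dp":[0.03,0,0],"delta_rot":[0,0,0],"fingers":0},
    {"dp":[0,0,0],"delta_rot":[0,0,0],"fingers":0},
  ],
)

```text
clock: 13.15
position: [0.5026, -0.1948, 0.2814]
ee_rot: [0.0, 0.997, 0.078, 0.001]
contact_force: [-0.4, 0.4, -8.1]
width: 0.0486
gripper_force: 65.3
```

```bash
python3 m.py pre; python3 -c "
from h import *
plan(.5686,-.1829,.281,9)"
```

```text
side yellow 281 top z [0.1801 0.1901 0.2292]
 lid z 0.19 [array([ 500.1, -193.8]), array([61.5, 92.9]), np.float64(8.2)]
 slope [-0.005 -0.018  0.19 ]
top yellow 329 top z [0.1839 0.1895 0.2773]
 lid z 0.1889 [array([ 486.4, -197.8]), array([33.2, 89.2]), np.float64(4.9)]
 slope [-0.035  0.014  0.189]
clock 13.25 pos [ 0.5013 -0.1948  0.281 ] yaw 8.95 dp [ 0.3415 -0.0062  0.    ] rot [-0.     0.006 -0.009] rows>= 1.37 F [-0.02  1.02 -8.04] w 0.0487
```

View pics/pre.png

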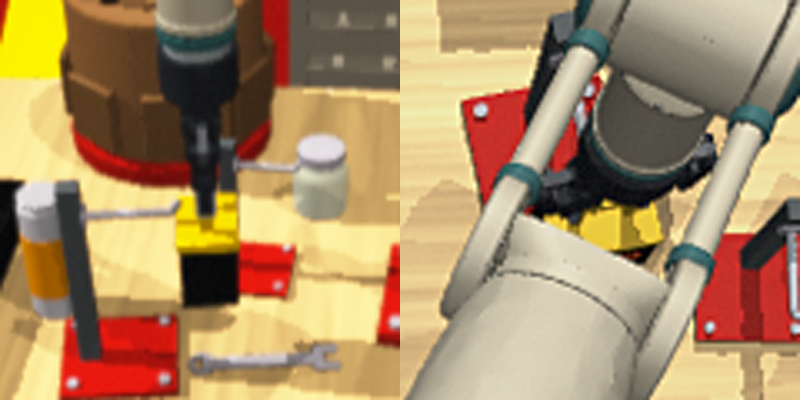

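The tip is just at the lid's front edge, about (178,208) in the side crop, and clears it in height. I'll slide in.

Call:
servo_tool(
  moves=[
    {"dp":[0.03,-0.003,0],"delta_rot":[0,0,0],"fingers":0},
    {"dp":[0.03,-0.003,0],"delta_rot":[0,0,0],"fingers":0},
    {"dp":[0.03,0,0],"delta_rot":[0,0,0],"fingers":0},
    {"dp":[0.03,0,0],"delta_rot":[0,0,0],"fingers":0},
    {"dp":[0.0,0,0],"delta_rot":[0,0,0],"fingers":0},
  ],
)

```text
clock: 13.75
position: [0.526, -0.1899, 0.2811]
ee_rot: [0.0, 0.997, 0.078, 0.001]
contact_force: [-0.6, -0.4, -7.4]
width: 0.0485
gripper_force: 65.3
```

```bash
python3 -c "
from h import *
plan(.5686,-.1829,.281,9)"
```

```text
clock 13.75 pos [ 0.526  -0.1899  0.2811] yaw 8.95 dp [ 0.2157 -0.0013  0.0007] rot [ 0.004 -0.012 -0.008] rows>= 0.86 F [-0.55 -0.4  -7.43] w 0.0485
```

Tab is at the tip with no contact force. Continue.

Call:
servo_tool(
  moves=[
    {"dp":[0.03,0,0],"delta_rot":[0,0,0],"fingers":0},
    {"dp":[0.03,0,0],"delta_rot":[0,0,0],"fingers":0},
    {"dp":[0.03,0,0],"delta_rot":[0,0,0],"fingers":0},
    {"dp":[0.02,0,0],"delta_rot":[0,0,0],"fingers":0},
    {"dp":[0.0,0,0],"delta_rot":[0,0,0],"fingers":0},
  ],
)

```text
clock: 14.25
position: [0.5473, -0.1864, 0.281]
ee_rot: [0.0, 0.997, 0.078, 0.0]
contact_force: [-0.3, -0.5, -7.8]
width: 0.0487
gripper_force: 65.3
```

Call:
servo_tool(
  moves=[
    {"dp":[0.03,0,0],"delta_rot":[0,0,0],"fingers":0},
    {"dp":[0.03,0,0],"delta_rot":[0,0,0],"fingers":0},
    {"dp":[0.03,0,0],"delta_rot":[0,0,0],"fingers":0},
    {"dp":[0.015,0,0],"delta_rot":[0,0,0],"fingers":0},
    {"dp":[0.0,0,0],"delta_rot":[0,0,0],"fingers":0},
  ],
)

```text
clock: 14.75
position: [0.5679, -0.1831, 0.281]
ee_rot: [0.0, 0.997, 0.078, 0.0]
contact_force: [0.8, -0.1, -8.5]
width: 0.0483
gripper_force: 65.3
```

```bash
python3 m.py ins; python3 -c "
from h import *
plan(.5686,-.1829,.265,9)"
```

```text
side yellow 249 top z [0.179  0.1892 0.2041]
 lid z 0.1892 [array([ 567.1, -179.6]), array([62.2, 88.3]), np.float64(8.3)]
 slope [-0.001 -0.023  0.189]
top yellow 151 top z [0.1844 0.1941 0.345 ]
 lid z 0.1887 [array([ 565.1, -215.1]), array([43.6, 23.5]), np.float64(59.9)]
 slope [-0.067  0.034  0.189]
clock 14.85 pos [ 0.5671 -0.1832  0.2809] yaw 8.94 dp [ 0.0074 -0.0002  0.0797] rot [-0.001  0.007 -0.011] rows>= 0.32 F [-0.9   0.49 -7.18] w 0.0492
```

View pics/ins.png

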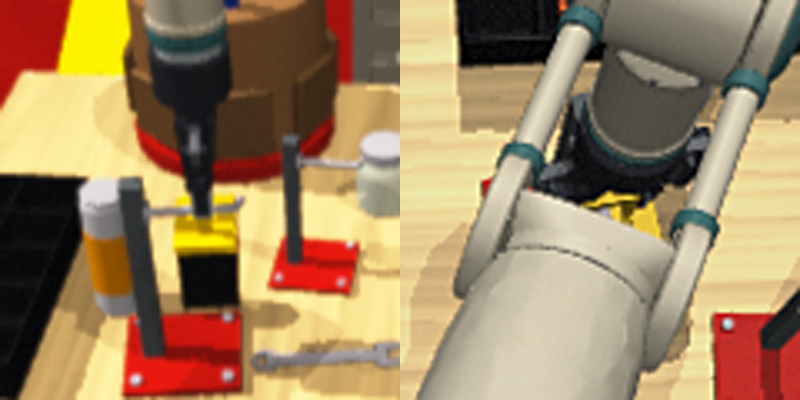

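The peg goes through the window, and its tip shows on the robot side at about (240,203). I'll lower until the peg takes the load.

Call:
servo_tool(
  moves=[
    {"dp":[0,0,0.02],"delta_rot":[0,0,0],"fingers":0},
    {"dp":[0,0,0.02],"delta_rot":[0,0,0],"fingers":0},
    {"dp":[0,0,0.02],"delta_rot":[0,0,0],"fingers":0},
    {"dp":[0,0,0.01],"delta_rot":[0,0,0],"fingers":0},
    {"dp":[0,0,0],"delta_rot":[0,0,0],"fingers":0},
  ],
)

```text
clock: 15.35
position: [0.567, -0.1831, 0.2665]
ee_rot: [-0.0, 0.997, 0.078, -0.001]
contact_force: [0.7, 0.3, -8.0]
width: 0.0487
gripper_force: 65.3
```

Call:
servo_tool(
  moves=[
    {"dp":[0,0,0.01],"delta_rot":[0,0,0],"fingers":0},
    {"dp":[0,0,0],"delta_rot":[0,0,0],"fingers":0},
  ],
)

```text
clock: 15.55
position: [0.5674, -0.1833, 0.2652]
ee_rot: [0.0, 0.997, 0.078, 0.0]
contact_force: [0.2, -0.2, -7.7]
width: 0.0489
gripper_force: 65.6
```

Call:
servo_tool(
  moves=[
    {"dp":[0,0,0.007],"delta_rot":[0,0,0],"fingers":0},
    {"dp":[0,0,0],"delta_rot":[0,0,0],"fingers":0},
  ],
)

```text
clock: 15.75
position: [0.5674, -0.1833, 0.2649]
ee_rot: [0.0, 0.997, 0.078, 0.001]
contact_force: [-1.2, 0.5, -0.6]
width: 0.0492
gripper_force: 66.2
```

Call:
servo_tool(
  moves=[
    {"dp":[0,0,0.004],"delta_rot":[0,0,0],"fingers":0},
    {"dp":[0,0,0],"delta_rot":[0,0,0],"fingers":0},
  ],
)

```text
clock: 15.95
position: [0.5674, -0.1833, 0.2649]
ee_rot: [0.001, 0.997, 0.078, 0.001]
contact_force: [-3.6, 1.5, 5.2]
width: 0.0488
gripper_force: 66.9
```

The peg bears the load. Release and rise.

Call:
servo_tool(
  moves=[
    {"dp":[0,0,0],"delta_rot":[0,0,0],"fingers":0.7},
    {"dp":[0,0,0],"delta_rot":[0,0,0],"fingers":0.85},
    {"dp":[0,0,0],"delta_rot":[0,0,0],"fingers":0.9},
    {"dp":[0,0,0],"delta_rot":[0,0,0],"fingers":0.9},
    {"dp":[0,0,0],"delta_rot":[0,0,0],"fingers":0.9},
  ],
)

```text
clock: 16.45
position: [0.5674, -0.1833, 0.2628]
ee_rot: [0.0, 0.997, 0.078, 0.0]
contact_force: [0.1, -0.3, -0.0]
width: 0.0765
gripper_force: 0.0
```

Call:
servo_tool(
  moves=[
    {"dp":[0,0,-0.03],"delta_rot":[0,0,0],"fingers":0.9},
    {"dp":[0,0,-0.08],"delta_rot":[0,0,0],"fingers":0.9},
    {"dp":[0,0,-0.15],"delta_rot":[0,0,0],"fingers":0.9},
    {"dp":[0,0,-0.2],"delta_rot":[0,0,0],"fingers":0.9},
    {"dp":[0,0,-0.2],"delta_rot":[0,0,0],"fingers":0.9},
  ],
)

```text
clock: 16.95
position: [0.5671, -0.1831, 0.3964]
ee_rot: [-0.0, 0.997, 0.078, -0.0]
contact_force: [0.7, -0.4, 0.2]
width: 0.0768
gripper_force: 0.0
```

Call:
servo_tool(
  moves=[
    {"dp":[0,0,-0.1],"delta_rot":[0,0,0],"fingers":0.9},
    {"dp":[-0.2,0,0],"delta_rot":[0,0,0],"fingers":0.9},
    {"dp":[-0.2,0,0],"delta_rot":[0,0,0],"fingers":0.9},
    {"dp":[-0.2,0,0],"delta_rot":[0,0,0],"fingers":0.9},
    {"dp":[-0.2,0,0],"delta_rot":[0,0,0],"fingers":0.9},
  ],
)

```text
clock: 17.45
position: [0.4077, -0.208, 0.4153]
ee_rot: [0.0, 0.997, 0.078, 0.0]
contact_force: [-0.4, -0.9, 0.6]
width: 0.0769
gripper_force: 0.0
```

Call:
servo_tool(
  moves=[
    {"dp":[0,0,0],"delta_rot":[0,0,0],"fingers":0.9},
    {"dp":[0,0,0],"delta_rot":[0,0,0],"fingers":0.9},
    {"dp":[0,0,0],"delta_rot":[0,0,0],"fingers":0.9},
    {"dp":[0,0,0],"delta_rot":[0,0,0],"fingers":0.9},
    {"dp":[0,0,0],"delta_rot":[0,0,0],"fingers":0.9},
  ],
)

```text
clock: 17.95
position: [0.4101, -0.208, 0.4146]
ee_rot: [-0.0, 0.997, 0.078, -0.0]
contact_force: [0.2, 0.2, 0.0]
width: 0.0771
gripper_force: 0.0
```

```bash
python3 - <<'E'
from h import *
def look():
    p,d=imaging.get_image("side");X=cloud("side",d);hsv=cv2.cvtColor(p,cv2.COLOR_RGB2HSV)
    y=(cv2.inRange(hsv,(22,120,60),(35,255,255))>0)&(d>0)&(X[...,0]>.4)&(X[...,0]<.7)&(X[...,1]>-.26)&(X[...,1]<.35)
    for lo,hi in [(.075,.1),(.16,.185)]:
        k,l,s,_=cv2.connectedComponentsWithStats((y&(X[...,2]>lo)&(X[...,2]<hi)).astype(np.uint8))
        for i in range(1,k):
            if s[i,4]<100: continue
            P=X[l==i];A=np.c_[P[:,:2]-P[:,:2].mean(0),np.ones(len(P))]
            print(np.median(P[:,2]).round(4),[np.round(a,1) for a in cv2.minAreaRect(P[:,:2].astype(np.float32)*1000)],np.linalg.lstsq(A,P[:,2],rcond=None)[0].round(3))
    return p
look();p=look();print(st()["clock"],st()["position"])
cv2.imwrite("pics/end.png",cv2.resize(p[100:330,130:330,::-1],(520,598)))
E
```

```text
0.0881 [array([476.9, 103.6]), array([64. , 89.4]), np.float64(2.3)] [ 0.014 -0.023  0.088]
0.0882 [array([580.2, 177.5]), array([63.7, 93.2]), np.float64(18.8)] [ 0.012 -0.018  0.088]
0.1729 [array([ 564.8, -180.6]), array([62.8, 88.7]), np.float64(9.9)] [ 0.039 -0.039  0.172]
0.0883 [array([476.8, 104.2]), array([64. , 89.6]), np.float64(2.0)] [ 0.004 -0.026  0.088]
0.0882 [array([580.1, 177.7]), array([63.5, 90.6]), np.float64(18.8)] [-0.001 -0.022  0.088]
0.173 [array([ 564. , -176.2]), array([62.8, 84.1]), np.float64(10.1)] [ 0.03  -0.033  0.173]
18.05 [ 0.4098859  -0.20799613  0.41455708]
```

View pics/end.png

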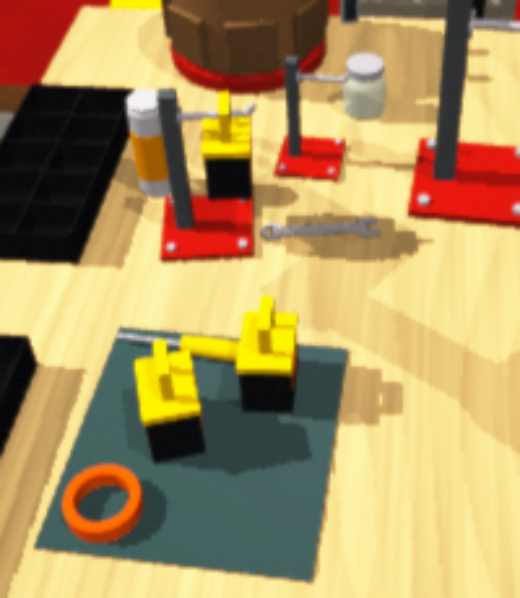

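C hangs on the peg at about (228,160), with its eye about 11 mm below the axis. The two empty cases stand upright on the mat and the bystanders haven't moved. I'll let it settle, then hand in.

Call:
servo_tool(
  moves=[
    {"dp":[0,0,0],"delta_rot":[0,0,0],"fingers":0.9},
    {"dp":[0,0,0],"delta_rot":[0,0,0],"fingers":0.9},
    {"dp":[0,0,0],"delta_rot":[0,0,0],"fingers":0.9},
    {"dp":[0,0,0],"delta_rot":[0,0,0],"fingers":0.9},
    {"dp":[0,0,0],"delta_rot":[0,0,0],"fingers":0.9},
  ],
)

```text
clock: 18.55
position: [0.4092, -0.208, 0.4149]
ee_rot: [0.0, 0.997, 0.078, 0.0]
contact_force: [0.2, -0.3, 0.1]
width: 0.0767
gripper_force: 0.0
```

Call:
servo_tool(
  moves=[
    {"dp":[0,0,0],"delta_rot":[0,0,0],"fingers":0.9},
    {"dp":[0,0,0],"delta_rot":[0,0,0],"fingers":0.9},
    {"dp":[0,0,0],"delta_rot":[0,0,0],"fingers":0.9},
    {"dp":[0,0,0],"delta_rot":[0,0,0],"fingers":0.9},
    {"dp":[0,0,0],"delta_rot":[0,0,0],"fingers":0.9},
  ],
)

```text
clock: 19.05
position: [0.4092, -0.208, 0.4149]
ee_rot: [0.0, 0.997, 0.078, -0.0]
contact_force: [-0.4, 0.1, -0.2]
width: 0.0768
gripper_force: 0.0
```

Call:
servo_tool(
  moves=[
    {"dp":[0,0,0],"delta_rot":[0,0,0],"fingers":0.9},
    {"dp":[0,0,0],"delta_rot":[0,0,0],"fingers":0.9},
    {"dp":[0,0,0],"delta_rot":[0,0,0],"fingers":0.9},
    {"dp":[0,0,0],"delta_rot":[0,0,0],"fingers":0.9},
    {"dp":[0,0,0],"delta_rot":[0,0,0],"fingers":0.9},
  ],
)

```text
clock: 19.55
position: [0.4092, -0.208, 0.4149]
ee_rot: [0.0, 0.997, 0.078, -0.0]
contact_force: [-0.5, 0.2, -0.5]
width: 0.0771
gripper_force: 0.0
```

Call:
servo_tool(
  moves=[
    {"dp":[0,0,0],"delta_rot":[0,0,0],"fingers":0.9},
    {"dp":[0,0,0],"delta_rot":[0,0,0],"fingers":0.9},
    {"dp":[0,0,0],"delta_rot":[0,0,0],"fingers":0.9},
    {"dp":[0,0,0],"delta_rot":[0,0,0],"fingers":0.9},
    {"dp":[0,0,0],"delta_rot":[0,0,0],"fingers":0.9},
  ],
)

```text
clock: 20.05
position: [0.4092, -0.208, 0.4149]
ee_rot: [0.0, 0.997, 0.078, 0.0]
contact_force: [-0.3, 0.3, -0.3]
width: 0.0766
gripper_force: 0.0
```

```bash
python3 - <<'E'
from h import *
for _ in range(6):
    p,d=imaging.get_image("side");X=cloud("side",d);hsv=cv2.cvtColor(p,cv2.COLOR_RGB2HSV)
    m=(cv2.inRange(hsv,(22,120,60),(35,255,255))>0)&(abs(X[...,2]-.173)<.012)&(abs(X[...,0]-.565)<.06)&(abs(X[...,1]+.18)<.07)
    P=X[m];A=np.c_[P[:,:2]-P[:,:2].mean(0),np.ones(len(P))];print(m.sum(),P.mean(0).round(4),np.linalg.lstsq(A,P[:,2],rcond=None)[0].round(3))
from rig import manip
print(manip.sign_off())
E
```

```text
256 [ 0.5632 -0.1682  0.1725] [ 0.036 -0.04   0.173]
252 [ 0.5632 -0.1679  0.1726] [ 0.033 -0.045  0.173]
254 [ 0.5633 -0.1686  0.1722] [ 0.03  -0.027  0.172]
255 [ 0.5633 -0.1683  0.1723] [ 0.036 -0.03   0.172]
255 [ 0.5633 -0.1685  0.1722] [ 0.035 -0.034  0.172]
253 [ 0.5629 -0.1681  0.1727] [ 0.028 -0.038  0.173]
the job is handed in; nothing more can be done
None
```

The full case (about 7.5 N, the one nearest the tape-side front of the mat) hangs at rest on the middle stand's peg, the other two stand upright on the mat, and the job was handed in at about 20 s; no verdict was returned.

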